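Brush the brake-job scraps off the bamboo ledge

ROBOT

A 6-joint arm with a two-finger parallel gripper is mounted at the origin on the work surface. World frame = base frame: x ahead of the robot, y to its left, z up, the work surface at z = 0. Lengths are in m, angles in rad, forces in N, time in s.
With the tool pointing down it reaches from about 0.3 to 0.875 m from the base axis. Payload 6.4 kg.
Tool frame: the origin (TCP) lies on the centre line of the jaws, within the pads' length; the fingertips stand 14 mm ahead of it and the grasp point (between the pads) lies 5 mm behind it; z points along the fingers, y is the line along which they close (so a half turn about z gives the same grasp; the last joint's range is limited). The gripper opens to 88 mm and grips with 3 to 60 N. Pads are 18 mm wide; open, the fingers measure 123 mm over their backs; the gripper's body (75 mm by 187 mm) begins 45 mm behind the grasp point.
Start: joints at [-1.348, 0.181, 1.607, -0, 1.354, -0.206], TCP at [0.239, -0.523, 0.23] pointing down, gripper open.
Joint ranges: [-2.99, 2.99], [-0.89, 2.07], [0.3, 2.58], [-1.14, 4.28], [0, 2.63], [-3.12, 3.12]. Speed limits (rad/s): [2.57, 2.57, 3.01, 3.14, 3.14, 3.14].

INTERFACE

Orientations are given as [roll, pitch, yaw] about the fixed x, y, z axes, in that order (R = Rz(yaw) Ry(pitch) Rx(roll)).
In Python, from cell import * gives the robot as it stands. The module is installed in compiled form; this text tells all that it offers.
- The arm moves only by the shell command python3 -m inch 'ROWS' [OPENING]. ROWS is JSON, a list of rows, each an object of numbers: "dx", "dy", "dz": the shift along the tool's x, y, z in cm; "wx", "wy", "wz": the turn, a rotation vector about the tool's x, y, z in degrees. In form: [{"dx": .., "dy": .., "dz": .., "wx": .., "wy": .., "wz": ..}, ...]. A call has 1 to 8 rows; each row shifts and turns the commanded pose from where the row before left it, along the tool's axes as they then stand; what a row does not reach is not made up. A row lasts 1/12 s, in which the tool goes at most 41.7 mm and 7.16 degrees, less where a joint would pass 70% of its speed; a pose out of reach is approached as far as the arm can. A call with a gripper value outside its range is refused whole. OPENING is the closure, from 0 (fully open) to 1 (shut), set as the call begins (- or left out, the last holds). The fingers move at their own pace and stop on an object; the grip force is fixed at half the most. Time passes only in rows, so rows that do not move let the fingers close. It gives the time, the measured TCP pose, the force, the opening and the grip force at its end, in the units of the state.
- state(): the state, without advancing time (a new reading comes with each control period).
- camera(name): name is "side" or "top"; returns the picture (400x640x3 uint8, blue, green, red); there is no depth.
- camera_model(name): a dict with "fov_y" (degrees; the focal length in pixels is half the picture's height over the tangent of half this angle, whatever the lens; pixels are square), "cx", "cy" (the principal point, pixels), "dist_coeffs" ([k1, k2, p1, p2, k3] as OpenCV has them; the pictures are not rectified), "R" (3x3) and "t" (3): a world point X has camera coordinates R X + t. Camera axes: x right, y down, z forward; pixel columns grow to the right and rows downward; lengths in m; the calibration is good to about 2 mm. A picture is of the moment at which its call begins. camera_model takes no time and is no camera call.
- hand_in(): hands the job in; it is judged then, once.
The state is a dict: "t": time; "joint_positions": joint angles; "qd": joint speeds; "effort": joint torques, N m; "eef_pos": TCP position; "eef_rot": TCP orientation; "wrist_force": force on the tool from outside, world axes, zero at the start; "wrist_torque": the same for the moment, N m; "finger_gap": opening from 0.0 (shut) to 1.0 (fully open); "grasp_force": force on a finger pad.
Only numpy, scipy, OpenCV 4.12 (cv2) and the standard library are available. Lean on these libraries where they do the work, as an engineer would, in place of code of your own. Each camera call takes 0.05 s, during which the arm holds its last target. There are 200 camera calls.

TASK

Take the hand brush from its rubber mat and sweep the three metal scraps off the bamboo ledge into the open catch tray that stands against one end of it; move the scraps with the brush only, never with the gripper. Then stand the brush, bristles down, in the middle of its mat again, and leave the caliper, the cup, the tire-lever holder and the spanner where they are.

Things in the scene. Friction and masses are not known exactly. Their poses are not given: they have to be found in the camera images.
- ledge: Fixed smooth bamboo ledge; its flat top, 55 mm above the counter, spans own x -115 to +215 and y -140 to +140 mm. Origin: on the counter under the centre of the bay to be swept; x points about away from the robot, y along the bay. Behind the bay (x 118 to 215 mm) is a display strip with bystanders up to 100 mm tall
- ledge_bay (a point): Centre of the swept bay on the ledge's top, axes as the ledge's. Two low rails along y, 14 mm high, bound it with inner faces at x = -105 and +108 mm; its ends at y = -140 and +140 mm are open and level. At start the scraps lie within x -75 to +75, y -45 to +45 mm
- tray: Fixed open steel catch tray, 230 x 100 x 48 mm outside (x, y, z), walls 3 mm, parallel to the ledge and 2 mm from its left (+y) or right (-y) end; its rim is 7 mm below the ledge top. Origin: centre of its underside; the long side is own x
- tray_in (a point): Centre of the tray's inner floor, axes as the tray's; the inside is 224 x 94 mm and 45 mm deep
- toolbox: Fixed closed aluminium toolbox with hinged flap, 200 x 100 x 76 mm whose flap carries a knob at own x = -70 mm, its top 125 mm above the counter; it stands against the ledge end that the tray does not take. Origin: centre of its underside
- mat: Fixed black rubber mat, 180 x 85 x 4 mm, home of the brush, on the counter to the right (-y) of the ledge. Origin: centre of its underside; long side is own x
- brush: Loose hand brush, 130 g, standing on its bristles on the mat. Origin: centre of the underside of the bristles; z up, long side along own x. Stiff bristle block 130 x 34 mm and 30 mm high, wooden back 130 x 36 mm from 30 to 46 mm height, and on it a central upright grip 90 mm long (x), 22 mm thick (y), from 44 to 86 mm height: pinch it across y from above with the fingertips above 46 mm
- pad_stub: Loose scrap: worn brake-pad stub, steel plate 34 x 24 x 4 mm with a dark block 28 x 22 mm on it, 18 mm high in all, 45 g. Origin: centre of its underside at the start
- nut: Loose scrap: big hexagon nut, 30 mm across flats, 16 mm high, 60 g. Origin: centre of its underside at the start
- tube_end: Loose scrap: dark steel tube offcut standing on end, 34 mm outside diameter, 22 mm high, 30 g. Origin: centre of its lower end at the start
- caliper: Bystander: steel brake caliper 64 x 54 x 44 mm on the ledge's display strip. Origin: centre of its underside
- cup: Bystander: grey ceramic cup, 66 mm across, 70 mm high, on the display strip. Origin: centre of its underside
- lever_holder: Bystander: slotted black holder, foot 60 x 60 mm, with an upright blue plastic tire lever, 98 mm high in all, on the display strip. Origin: centre of its underside
- spanner: Bystander: flat chrome spanner 145 x 34 x 6 mm lying on the counter beyond the mat. Origin: about mid-length, on its underside
Mind the look-alikes: they are no part of the job. Leave any yellow look-alike of the pad_stub alone.

How it is judged:
On the way, in this order (a step that is already met when the one before it is completed fails the run):
1. the brush is lifted off its mat (height (world z) of brush above 0.03 m), for 0.2 s.
2. all three scraps lie in the catch tray (x of pad_stub in the frame of tray_in between -0.115 and 0.115 m and y of pad_stub in the frame of tray_in between -0.05 and 0.05 m and z of pad_stub in the frame of tray_in between -0.01 and 0.044 m and x of nut in the frame of tray_in between -0.115 and 0.115 m and y of nut in the frame of tray_in between -0.05 and 0.05 m and z of nut in the frame of tray_in between -0.01 and 0.044 m and x of tube_end in the frame of tray_in between -0.115 and 0.115 m and y of tube_end in the frame of tray_in between -0.05 and 0.05 m and z of tube_end in the frame of tray_in between -0.01 and 0.044 m), for 0.2 s.
At the end, for the whole second after the job is handed in: All three scraps lie inside the catch tray, below its rim (inside its outline, origin less than 44 mm above its floor); the brush stands released and at rest on its bristles on the mat, its centre within 40 mm of the mat's centre and leaning less than 0.12 rad (all of step 2 and horizontal distance between brush and mat below 0.04 m and height (world z) of brush below 0.012 m and angle between brush's own z axis and vertical below 0.12 rad and linear speed of brush below 0.03 m/s); the robot touches nothing.
It fails at once if the gripper or arm touches a scrap (contact force between any of the fingers, the arm and pad_stub above 0.5 N or contact force between any of the fingers, the arm and nut above 0.5 N or contact force between any of the fingers, the arm and tube_end above 0.5 N).
It fails at once if the brake caliper is moved more than 20 mm (distance of caliper from where it was at the start of the episode above 0.02 m).
It fails at once if the cup is moved more than 20 mm (distance of cup from where it was at the start of the episode above 0.02 m).
It fails at once if the tire-lever holder is moved more than 20 mm (distance of lever_holder from where it was at the start of the episode above 0.02 m).
It fails at once if the spanner is moved more than 20 mm (distance of spanner from where it was at the start of the episode above 0.02 m).
It also fails if it takes over 58 s, if anything falls off the work surface, if the arm or the gripper's body presses on something with over 40 N, if the wrist force passes 120 N, or if a joint passes its speed limit or range.

## Working session

There is one attempt and no reset: what is moved stays moved. The work goes in short steps, Python scripts to look and compute and a shell command to move; the robot and the scene stay as the last step left them, time stands still between calls to the robot, and variables do not carry over. Pictures are saved under pics/ and viewed, at most 10 in all, crops included, and the job is handed in when it is done.

```bash
mkdir -p pics; cat > h.py <<'E'
from cell import *
import numpy as np, cv2
def KD(n):
    m=camera_model(n); f=200/np.tan(np.radians(m["fov_y"])/2)
    return np.array([[f,0,m["cx"]],[0,f,m["cy"]],[0,0,1]]),np.array(m["dist_coeffs"],float),np.array(m["R"]),np.array(m["t"])
def px2w(n,uv,z):
    K,D,R,t=KD(n); p=cv2.undistortPoints(np.array(uv,float).reshape(-1,1,2),K,D)[:,0]
    d=np.c_[p,np.ones(len(p))]@R; c=-R.T@t
    z=np.broadcast_to(z,len(p)); return c+d*((z-c[2])/d[:,2])[:,None]
def w2px(n,X):
    K,D,R,t=KD(n); return cv2.projectPoints(np.array(X,float).reshape(-1,1,3),cv2.Rodrigues(R)[0],t,K,D)[0][:,0]
E
python3 - <<'E'
from h import *
for n in("top","side"): cv2.imwrite(f"pics/{n}0.png",camera(n)); K,D,R,t=KD(n); print(n,-R.T@t,K[0,0],D)
s=state(); print(s["t"],s["eef_pos"],s["eef_rot"],s["finger_gap"])
E
```

```text
top [ 0.38314632 -0.0808111   1.29853039] 493.3274021030885 [-0.06920758  0.          0.          0.          0.        ]
side [0.19115389 0.73652062 0.66448028] 460.5717486323101 [-0.07219535  0.          0.          0.          0.        ]
0.1 [ 0.23897301 -0.52247778  0.22893112] [-3.14012926e+00 -2.94304277e-04  4.28790102e-01] 1.0007668725294103
```

View pics/top0.png

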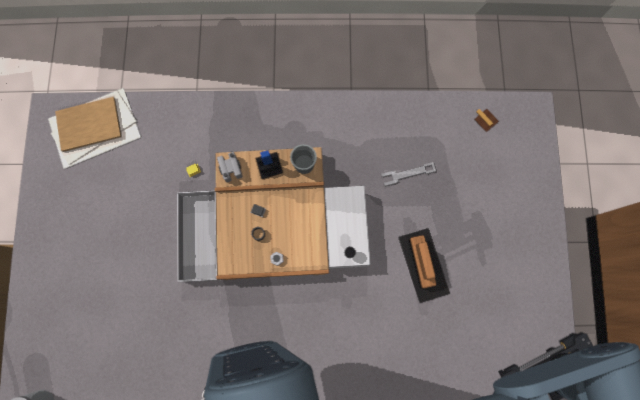

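View pics/side0.png

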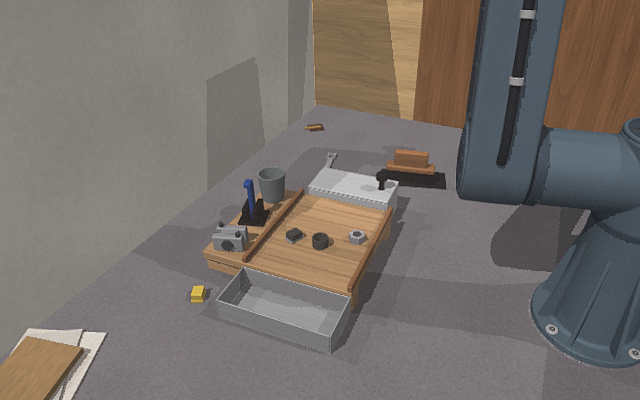

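The top view shows the tray at left (180–216, 193–281), so it stands at the +y end. The bay runs (217–327, 190–277), with the toolbox at right, its knob at (350,252). The brush is on its mat at (424,264).

Look-alike candidates:
- **pad_stub:** dark block at (258,210) or yellow block at (194,170). The dark one fits: it lies inside the bay, and yellow is excluded.
- **brush:** (424,264) on the mat or the small brown thing at (486,120). The one on the mat fits.

I'll confirm both in an enlarged crop.

```bash
python3 - <<'E'
from h import *
i=cv2.imread("pics/top0.png")
cv2.imwrite("pics/crop.png",cv2.resize(i[145:305,172:452],None,fx=2.85,fy=2.85,interpolation=cv2.INTER_CUBIC))
E
```

```text
(no output)
```

View pics/crop.png

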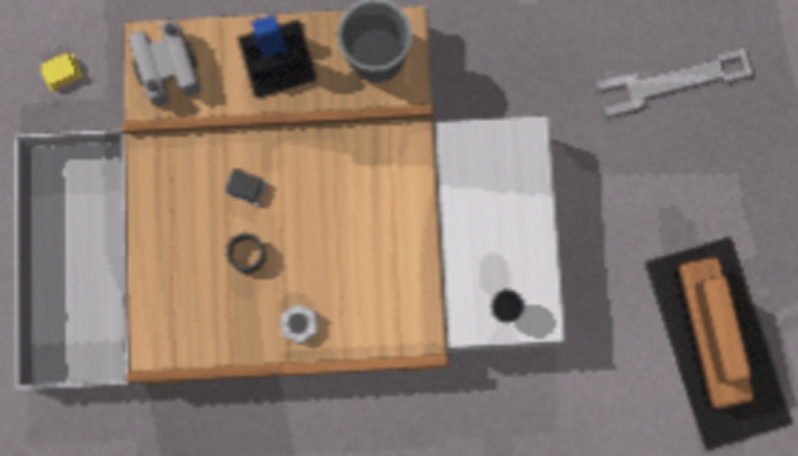

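The crop confirms it: pad_stub is dark at crop (245,186), tube (246,253), nut (299,323), and the yellow cube sits outside the ledge. The brush grip is centred near crop (722,334).

```bash
cat > m.py <<'E'
from h import *
def W(pts,z): return px2w("top",(np.array(pts)+.5)/2.85+[172,145]-.5,z)
np.set_printoptions(precision=4,suppress=True)
rail=W([(128,381),(446,363)],.069); back=W([(125,23),(428,8)],.055); e=W([(125,130),(128,372),(435,118),(445,356)],[.069,.055,.069,.055])
u=rail[0]-rail[1]; print("len rail",np.linalg.norm(u[:2])); v=back[0]-back[1]; print("len back",np.linalg.norm(v[:2]))
yaw=np.mean([np.arctan2(-w[0],w[1]) for w in(u,v)]); print("yaw",yaw,[np.arctan2(-w[0],w[1]) for w in(u,v)])
ex=np.array([np.cos(yaw),np.sin(yaw)]); ey=np.array([-ex[1],ex[0]])
A=np.array([ex,ey])
c=np.vstack([rail,back])[:,:2].mean(0); print("x extent",(back.mean(0)-rail.mean(0))[:2]@ex)
o=c-ex*0.05; print("ledge origin",o)
L=lambda P:(np.atleast_2d(P)[:,:2]-o)@A.T
print("edges y",L(e))
print("scraps pad,tube,nut",L(W([(245,184),(246,252),(299,322)],[.073,.077,.071])))
print("tray",L(W([(15,135),(123,130),(17,387),(127,383)],.048)))
print("toolbox",L(W([(436,120),(548,117),(446,348),(564,341)],.076)),"knob",L(W([(508,306)],.125)))
m=W([(647,260),(731,238),(791,420),(707,449)],.004)
print("mat c",m.mean(0),"sizes",np.linalg.norm(m[1]-m[0]),np.linalg.norm(m[2]-m[1]),"yaw",np.arctan2(*((m[0]-m[3]+m[1]-m[2])[[1,0]])))
for q,z in(([(679,264),(718,257),(751,402),(714,408)],.05),([(697,280),(722,276),(748,388),(724,391)],.09)):
    b=W(q,z); print("brush",b.mean(0),np.linalg.norm(b[1]-b[0]),np.linalg.norm(b[2]-b[1]),"yaw",np.arctan2(*((b[0]-b[3]+b[1]-b[2])[[1,0]])))
print("caliper/lever/cup", L(W([(165,65),(278,60),(375,35)],[.09,.08,.12])))
E
python3 m.py
```

```text
len rail 0.2764765539888439
len back 0.27982371898534447
yaw 0.05453398682610375 [np.float64(0.05894152662079458), np.float64(0.050126447031412905)]
x extent 0.3260638877382566
ledge origin [0.5455 0.035 ]
edges y [[ 0.1094  0.1378]
 [-0.1052  0.1414]
 [ 0.1053 -0.1406]
 [-0.1056 -0.1375]]
scraps pad,tube,nut [[ 0.0538  0.031 ]
 [-0.0074  0.0316]
 [-0.0704 -0.0119]]
tray [[ 0.1151  0.2434]
 [ 0.1143  0.1439]
 [-0.1132  0.2419]
 [-0.1144  0.1439]]
toolbox [[ 0.1019 -0.1412]
 [ 0.0992 -0.241 ]
 [-0.0999 -0.1383]
 [-0.0995 -0.2405]] knob [[-0.0707 -0.1906]]
mat c [ 0.4636 -0.3607  0.004 ] sizes 0.08167612569126427 0.17398094815558768 yaw 0.28107320163494215
brush [ 0.4684 -0.3479  0.05  ] 0.03581931432382362 0.13053380976080167 yaw 0.19703752983921843
brush [ 0.4646 -0.3456  0.09  ] 0.022103327865390685 0.09761458469578727 yaw 0.19857554310255107
caliper/lever/cup [[ 0.162   0.0971]
 [ 0.1637 -0.0028]
 [ 0.1706 -0.0913]]
```

Every measured size matches the given ones to within a few mm. Next I turn to the brush yaw and move above it.

```bash
cat > to.py <<'E'
# usage: to.py [L] x y z yaw  -> remaining shift along tool axes (cm) and wz (deg); L: ledge frame
import sys
from h import *
a=sys.argv[1:]; led=a[0]=="L"; x,y,z,yw=map(float,a[-4:])
if led:
    c,s=np.cos(.0545),np.sin(.0545); x,y=.5455+c*x-s*y,.035+s*x+c*y; yw+=.0545
from scipy.spatial.transform import Rotation as Ro
s=state(); R=Ro.from_euler("xyz",s["eef_rot"]); T=Ro.from_euler("xyz",[np.pi,0,yw])
d=np.array([x,y,z])-s["eef_pos"]
r=np.degrees((R.inv()*T).as_rotvec())
print("t",round(s["t"],2),"pos",np.round(s["eef_pos"],4),"F",np.round(s["wrist_force"],1),"gap",round(s["finger_gap"],3),"grip",round(s["grasp_force"],1))
print("now-frame d cm",np.round(100*R.inv().apply(d),2),"after-turn d cm",np.round(100*T.inv().apply(d),2),"rot",np.round(r,2))
E
python3 -m inch '[{"wz":6.6},{"wz":6.6}]' 0 && python3 to.py .4665 -.347 .16 .198
```

```text
invalid input
```

```bash
python3 -m inch '[{"dx":0,"dy":0,"dz":0,"wx":0,"wy":0,"wz":6.6},{"dx":0,"dy":0,"dz":0,"wx":0,"wy":0,"wz":6.6}]' 0 ; python3 to.py .4665 -.347 .16 .198
```

```text
t: 0.27
eef_pos: [0.239, -0.5226, 0.2292]
eef_rot: [-3.141, 0.0, 0.193]
wrist_force: [-0.3, 0.9, -0.2]
finger_gap: 1.002
grasp_force: 0.0
t 0.27 pos [ 0.239  -0.5226  0.2292] F [-0.3  0.9 -0.2] gap 1.002 grip 0.0
now-frame d cm [ 25.7  -12.86   6.93] after-turn d cm [ 25.76 -12.74   6.92] rot [-0.06  0.   -0.27]
```

```bash
python3 -m inch '[{"dx":3.2,"dy":-1.6,"dz":0.8,"wx":0,"wy":0,"wz":0},{"dx":3.2,"dy":-1.6,"dz":0.8,"wx":0,"wy":0,"wz":0},{"dx":3.2,"dy":-1.6,"dz":0.8,"wx":0,"wy":0,"wz":0},{"dx":3.2,"dy":-1.6,"dz":0.8,"wx":0,"wy":0,"wz":0},{"dx":3.2,"dy":-1.6,"dz":0.8,"wx":0,"wy":0,"wz":0},{"dx":3.2,"dy":-1.6,"dz":0.8,"wx":0,"wy":0,"wz":0},{"dx":3.2,"dy":-1.6,"dz":0.8,"wx":0,"wy":0,"wz":0},{"dx":3.2,"dy":-1.6,"dz":0.8,"wx":0,"wy":0,"wz":0}]' 0; python3 -m inch '[{"dx":0,"dy":0,"dz":0,"wx":0,"wy":0,"wz":0},{"dx":0,"dy":0,"dz":0,"wx":0,"wy":0,"wz":0}]'; python3 to.py .4665 -.347 .072 .198
python3 - <<'E'
from h import *
i=camera("top"); cv2.imwrite("pics/top1.png",cv2.resize(i[200:330,350:500],None,fx=4,fy=4,interpolation=cv2.INTER_CUBIC))
E
```

```text
t: 0.93
eef_pos: [0.4658, -0.3455, 0.165]
eef_rot: [-3.141, 0.0, 0.198]
wrist_force: [0.5, 0.2, -0.3]
finger_gap: 1.001
grasp_force: 0.0
t: 1.1
eef_pos: [0.4655, -0.3451, 0.1646]
eef_rot: [-3.14, 0.001, 0.202]
wrist_force: [-1.2, -1.0, 1.0]
finger_gap: 0.999
grasp_force: 0.0
t 1.1 pos [ 0.4655 -0.3451  0.1646] F [-1.2 -1.   1. ] gap 0.999 grip 0.0
now-frame d cm [0.07 0.22 9.26] after-turn d cm [0.06 0.21 9.26] rot [-0.1   0.07  0.24]
```

View pics/top1.png

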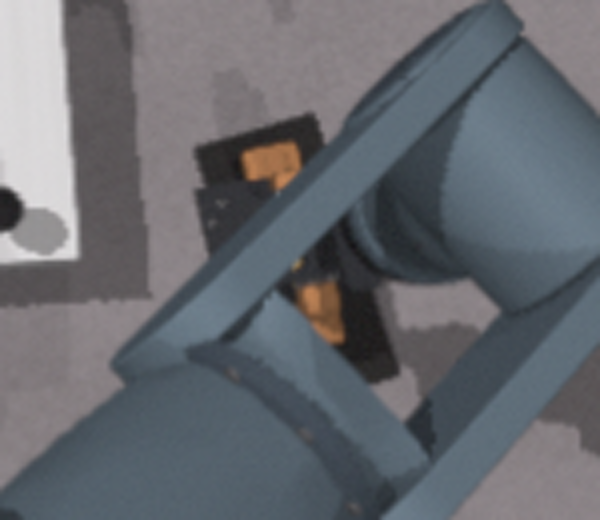

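The gripper straddles the grip: orange shows on both sides at crop (270,165) and (320,310). I descend and close.

```bash
python3 -m inch '[{"dx":0,"dy":0.1,"dz":2.5,"wx":0,"wy":0,"wz":0},{"dx":0,"dy":0.1,"dz":2.5,"wx":0,"wy":0,"wz":0},{"dx":0,"dy":0,"dz":2.5,"wx":0,"wy":0,"wz":0},{"dx":0,"dy":0,"dz":1.7,"wx":0,"wy":0,"wz":0},{"dx":0,"dy":0,"dz":0,"wx":0,"wy":0,"wz":0}]' 0; python3 to.py .4665 -.347 .072 .198
python3 -m inch '[{"dx":0,"dy":0,"dz":0,"wx":0,"wy":0,"wz":0},{"dx":0,"dy":0,"dz":0,"wx":0,"wy":0,"wz":0},{"dx":0,"dy":0,"dz":0,"wx":0,"wy":0,"wz":0},{"dx":0,"dy":0,"dz":0,"wx":0,"wy":0,"wz":0},{"dx":0,"dy":0,"dz":0,"wx":0,"wy":0,"wz":0},{"dx":0,"dy":0,"dz":0,"wx":0,"wy":0,"wz":0},{"dx":0,"dy":0,"dz":0,"wx":0,"wy":0,"wz":0},{"dx":0,"dy":0,"dz":0,"wx":0,"wy":0,"wz":0}]' 1; python3 to.py .4665 -.347 .20 .198
```

```text
t: 1.57
eef_pos: [0.4619, -0.3483, 0.07]
eef_rot: [-3.136, 0.004, 0.196]
wrist_force: [-0.8, -0.4, -0.5]
finger_gap: 0.997
grasp_force: 0.0
t 1.57 pos [ 0.4619 -0.3483  0.07  ] F [-0.8 -0.4 -0.5] gap 0.997 grip 0.0
now-frame d cm [ 0.47 -0.04 -0.2 ] after-turn d cm [ 0.47 -0.03 -0.2 ] rot [-0.33  0.21 -0.11]
t: 2.23
eef_pos: [0.4654, -0.349, 0.0739]
eef_rot: [3.141, -0.0, 0.199]
wrist_force: [-0.6, 0.7, 0.1]
finger_gap: 0.421
grasp_force: 0.0
t 2.23 pos [ 0.4654 -0.349   0.0739] F [-0.6  0.7  0.1] gap 0.421 grip 0.0
now-frame d cm [  0.15  -0.17 -12.61] after-turn d cm [  0.15  -0.17 -12.61] rot [ 0.02 -0.01  0.04]
```

```bash
python3 -m inch '[{"dx":0,"dy":0,"dz":0,"wx":0,"wy":0,"wz":0},{"dx":0,"dy":0,"dz":0,"wx":0,"wy":0,"wz":0},{"dx":0,"dy":0,"dz":0,"wx":0,"wy":0,"wz":0},{"dx":0,"dy":0,"dz":0,"wx":0,"wy":0,"wz":0},{"dx":0,"dy":0,"dz":0,"wx":0,"wy":0,"wz":0},{"dx":0,"dy":0,"dz":0,"wx":0,"wy":0,"wz":0}]' 1; python3 to.py .4665 -.347 .20 .198
```

```text
t: 2.73
eef_pos: [0.4652, -0.3489, 0.0737]
eef_rot: [-3.141, 0.0, 0.198]
wrist_force: [0.6, 0.7, -0.5]
finger_gap: 0.244
grasp_force: 30.0
t 2.73 pos [ 0.4652 -0.3489  0.0737] F [ 0.6  0.7 -0.5] gap 0.244 grip 30.0
now-frame d cm [  0.16  -0.16 -12.63] after-turn d cm [  0.16  -0.16 -12.63] rot [-0.01  0.    0.02]
```

```bash
python3 -m inch '[{"dx":0,"dy":0,"dz":-1,"wx":0,"wy":0,"wz":0},{"dx":0,"dy":0,"dz":-3,"wx":0,"wy":0,"wz":0},{"dx":0,"dy":0,"dz":-3,"wx":0,"wy":0,"wz":0},{"dx":0,"dy":0,"dz":-3,"wx":0,"wy":0,"wz":0},{"dx":0,"dy":0,"dz":-3,"wx":0,"wy":0,"wz":4.1},{"dx":0,"dy":0,"dz":-3,"wx":0,"wy":0,"wz":4.1},{"dx":0,"dy":0,"dz":-1.5,"wx":0,"wy":0,"wz":0},{"dx":0,"dy":0,"dz":0,"wx":0,"wy":0,"wz":0}]'; python3 -m inch '[{"dx":0,"dy":0,"dz":0,"wx":0,"wy":0,"wz":0}]';  python3 to.py L -.035 -.078 .2 0
```

```text
t: 3.4
eef_pos: [0.4668, -0.3507, 0.2543]
eef_rot: [3.135, -0.005, 0.055]
wrist_force: [0.1, -0.3, -0.0]
finger_gap: 0.242
grasp_force: 29.9
t: 3.48
eef_pos: [0.4654, -0.3492, 0.2497]
eef_rot: [3.14, -0.001, 0.056]
wrist_force: [-0.8, 0.6, -1.4]
finger_gap: 0.245
grasp_force: 29.9
t 3.48 pos [ 0.4654 -0.3492  0.2497] F [-0.8  0.6 -1.4] gap 0.245 grip 29.9
now-frame d cm [  6.62 -30.13   4.92] after-turn d cm [  6.59 -30.13   4.97] rot [ 0.1  -0.07  0.07]
```

```bash
python3 -m inch '[{"dx":0.8,"dy":-3.7,"dz":0,"wx":0,"wy":0,"wz":0},{"dx":0.8,"dy":-3.7,"dz":0,"wx":0,"wy":0,"wz":0},{"dx":0.8,"dy":-3.8,"dz":0,"wx":0,"wy":0,"wz":0},{"dx":0.8,"dy":-3.8,"dz":0,"wx":0,"wy":0,"wz":0},{"dx":0.8,"dy":-3.8,"dz":0,"wx":0,"wy":0,"wz":0},{"dx":0.8,"dy":-3.8,"dz":0,"wx":0,"wy":0,"wz":0},{"dx":0.9,"dy":-3.8,"dz":0,"wx":0,"wy":0,"wz":0},{"dx":0.9,"dy":-3.7,"dz":0,"wx":0,"wy":0,"wz":0}]'; python3 -m inch '[{"dx":0,"dy":0,"dz":0,"wx":0,"wy":0,"wz":0},{"dx":0,"dy":0,"dz":0,"wx":0,"wy":0,"wz":0}]';  python3 to.py L -.035 -.078 .1270 0
```

```text
t: 4.15
eef_pos: [0.5131, -0.0424, 0.2464]
eef_rot: [-3.14, 0.004, 0.055]
wrist_force: [0.2, 0.7, -1.9]
finger_gap: 0.242
grasp_force: 29.9
t: 4.32
eef_pos: [0.5134, -0.0425, 0.2466]
eef_rot: [-3.14, 0.004, 0.06]
wrist_force: [-0.5, 0.1, -1.2]
finger_gap: 0.244
grasp_force: 29.9
t 4.32 pos [ 0.5134 -0.0425  0.2466] F [-0.5  0.1 -1.2] gap 0.244 grip 29.9
now-frame d cm [ 0.17  0.25 11.96] after-turn d cm [ 0.12  0.23 11.96] rot [-0.07  0.2   0.31]
```

```bash
python3 -m inch '[{"dx":0.1,"dy":0.1,"dz":2,"wx":0,"wy":0,"wz":0.3},{"dx":0,"dy":0.1,"dz":2,"wx":0,"wy":0,"wz":0},{"dx":0,"dy":0,"dz":2,"wx":0,"wy":0,"wz":0},{"dx":0,"dy":0,"dz":2,"wx":0,"wy":0,"wz":0},{"dx":0,"dy":0,"dz":1.5,"wx":0,"wy":0,"wz":0},{"dx":0,"dy":0,"dz":1.2,"wx":0,"wy":0,"wz":0},{"dx":0,"dy":0,"dz":0.8,"wx":0,"wy":0,"wz":0},{"dx":0,"dy":0,"dz":0,"wx":0,"wy":0,"wz":0}]'; python3 -m inch '[{"dx":0,"dy":0,"dz":0,"wx":0,"wy":0,"wz":0},{"dx":0,"dy":0,"dz":0,"wx":0,"wy":0,"wz":0}]';  python3 to.py L -.035 -.078 .1270 0
python3 - <<'E'
from h import *
i=camera("side"); cv2.imwrite("pics/side1.png",cv2.resize(i[130:360,190:470],None,fx=2.5,fy=2.5,interpolation=cv2.INTER_CUBIC))
E
```

```text
t: 4.98
eef_pos: [0.514, -0.0471, 0.1314]
eef_rot: [-3.14, 0.004, 0.049]
wrist_force: [-1.0, 0.5, -1.5]
finger_gap: 0.241
grasp_force: 29.9
t: 5.15
eef_pos: [0.5162, -0.0472, 0.1345]
eef_rot: [3.141, -0.001, 0.05]
wrist_force: [0.2, -0.6, -1.1]
finger_gap: 0.242
grasp_force: 29.9
t 5.15 pos [ 0.5162 -0.0472  0.1345] F [ 0.2 -0.6 -1.1] gap 0.242 grip 29.9
now-frame d cm [-0.13 -0.25  0.75] after-turn d cm [-0.13 -0.25  0.75] rot [ 0.03 -0.07 -0.27]
```

View pics/side1.png

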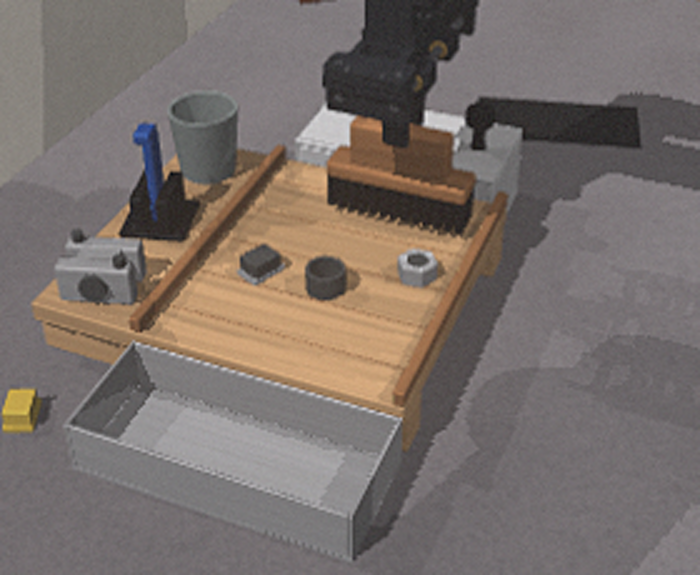

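The brush hovers about 1 cm above the bay behind nut and tube. Its crop span (328–475) covers nut (418,266) and tube (326,276) once the sweep slides it along the bay. Now I lower and start stroke 1.

```bash
python3 -m inch '[{"dx":-0.1,"dy":0,"dz":0.4,"wx":0,"wy":0,"wz":-0.3},{"dx":0,"dy":0,"dz":0.3,"wx":0,"wy":0,"wz":0},{"dx":0,"dy":0,"dz":0,"wx":0,"wy":0,"wz":0},{"dx":0,"dy":0,"dz":0,"wx":0,"wy":0,"wz":0}]'; python3 to.py L -.035 .155 .1270 0
python3 -m inch '[{"dx":0,"dy":-0.8,"dz":0,"wx":0,"wy":0,"wz":0},{"dx":0,"dy":-1.2,"dz":0,"wx":0,"wy":0,"wz":0},{"dx":0,"dy":-1.2,"dz":0,"wx":0,"wy":0,"wz":0},{"dx":0,"dy":-1.2,"dz":0,"wx":0,"wy":0,"wz":0},{"dx":0,"dy":-1.2,"dz":0,"wx":0,"wy":0,"wz":0},{"dx":0,"dy":-1.2,"dz":0,"wx":0,"wy":0,"wz":0},{"dx":0,"dy":-1.2,"dz":0,"wx":0,"wy":0,"wz":0},{"dx":0,"dy":-1.2,"dz":0,"wx":0,"wy":0,"wz":0}]'; python3 to.py L -.035 .155 .1270 0
```

```text
t: 5.53
eef_pos: [0.5144, -0.0466, 0.1266]
eef_rot: [-3.142, 0.0, 0.056]
wrist_force: [0.2, -0.5, -0.8]
finger_gap: 0.246
grasp_force: 29.9
t 5.53 pos [ 0.5144 -0.0466  0.1266] F [ 0.2 -0.5 -0.8] gap 0.246 grip 29.9
now-frame d cm [  0.07 -23.48  -0.04] after-turn d cm [  0.05 -23.48  -0.04] rot [-0.    0.02  0.06]
t: 6.2
eef_pos: [0.5094, 0.0465, 0.1268]
eef_rot: [3.141, -0.0, 0.056]
wrist_force: [0.2, -1.2, -0.9]
finger_gap: 0.246
grasp_force: 29.9
t 6.2 pos [0.5094 0.0465 0.1268] F [ 0.2 -1.2 -0.9] gap 0.246 grip 29.9
now-frame d cm [  0.06 -14.15  -0.03] after-turn d cm [  0.04 -14.15  -0.02] rot [ 0.01 -0.    0.08]
```

```bash
python3 -m inch '[{"dx":0,"dy":-1.2,"dz":0,"wx":0,"wy":0,"wz":0},{"dx":0,"dy":-1.2,"dz":0,"wx":0,"wy":0,"wz":0},{"dx":0,"dy":-1.2,"dz":0,"wx":0,"wy":0,"wz":0},{"dx":0,"dy":-1.2,"dz":0,"wx":0,"wy":0,"wz":0},{"dx":0,"dy":-1,"dz":0,"wx":0,"wy":0,"wz":0},{"dx":0,"dy":-1,"dz":0,"wx":0,"wy":0,"wz":0},{"dx":0,"dy":-1,"dz":0,"wx":0,"wy":0,"wz":0},{"dx":0,"dy":-1,"dz":0,"wx":0,"wy":0,"wz":0}]';python3 -m inch '[{"dx":0,"dy":-1,"dz":0,"wx":0,"wy":0,"wz":0},{"dx":0,"dy":-1,"dz":0,"wx":0,"wy":0,"wz":0},{"dx":0,"dy":-1,"dz":0,"wx":0,"wy":0,"wz":0},{"dx":0,"dy":-1,"dz":0,"wx":0,"wy":0,"wz":0},{"dx":0,"dy":-0.8,"dz":0,"wx":0,"wy":0,"wz":0},{"dx":0,"dy":-0.5,"dz":0,"wx":0,"wy":0,"wz":0},{"dx":0,"dy":0,"dz":0,"wx":0,"wy":0,"wz":0},{"dx":0,"dy":0,"dz":0,"wx":0,"wy":0,"wz":0}]'; python3 to.py L -.035 .155 .1270 0
python3 - <<'E'
from h import *
i=camera("side"); cv2.imwrite("pics/side2.png",cv2.resize(i[130:360,190:470],None,fx=2.5,fy=2.5,interpolation=cv2.INTER_CUBIC))
E
```

```text
t: 6.87
eef_pos: [0.5046, 0.1338, 0.1267]
eef_rot: [3.142, -0.0, 0.055]
wrist_force: [0.4, -0.8, -0.6]
finger_gap: 0.244
grasp_force: 29.9
t: 7.53
eef_pos: [0.5017, 0.1861, 0.1266]
eef_rot: [3.141, 0.0, 0.056]
wrist_force: [0.7, 0.3, -1.4]
finger_gap: 0.246
grasp_force: 29.9
t 7.53 pos [0.5017 0.1861 0.1266] F [ 0.7  0.3 -1.4] gap 0.246 grip 29.9
now-frame d cm [ 0.06 -0.17 -0.04] after-turn d cm [ 0.06 -0.18 -0.04] rot [0.01 0.01 0.08]
```

View pics/side2.png

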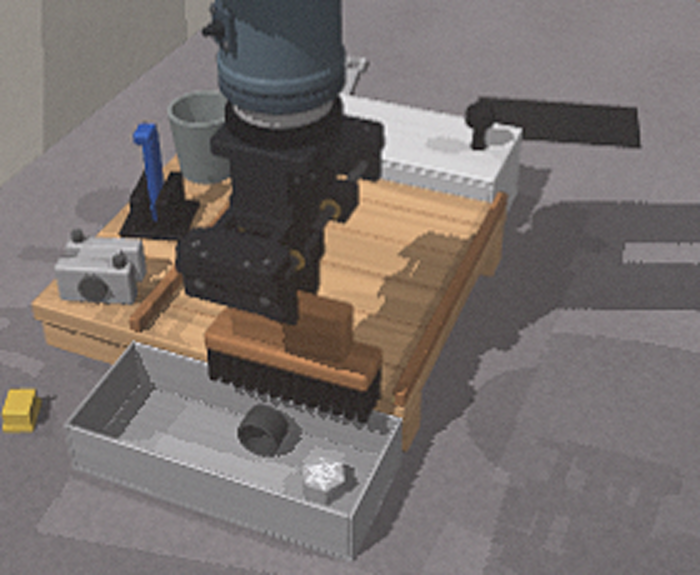

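Nut (325,478) and tube (263,428) lie in the tray. For stroke 2 I lift, return and take the pad stub.

```bash
python3 -m inch '[{"dx":0,"dy":0,"dz":-2,"wx":0,"wy":0,"wz":0},{"dx":0,"dy":0,"dz":-2,"wx":0,"wy":0,"wz":0},{"dx":0,"dy":0,"dz":-2,"wx":0,"wy":0,"wz":0},{"dx":0.5,"dy":2,"dz":-1,"wx":0,"wy":0,"wz":0},{"dx":1,"dy":3,"dz":0,"wx":0,"wy":0,"wz":0},{"dx":1,"dy":3,"dz":0,"wx":0,"wy":0,"wz":0},{"dx":1,"dy":3,"dz":0,"wx":0,"wy":0,"wz":0},{"dx":1,"dy":3,"dz":0,"wx":0,"wy":0,"wz":0}]'; python3 -m inch '[{"dx":1,"dy":2.5,"dz":0,"wx":0,"wy":0,"wz":0},{"dx":1,"dy":2,"dz":0,"wx":0,"wy":0,"wz":0},{"dx":0.5,"dy":1,"dz":0,"wx":0,"wy":0,"wz":0},{"dx":0.4,"dy":0.5,"dz":0,"wx":0,"wy":0,"wz":0},{"dx":0,"dy":0,"dz":0,"wx":0,"wy":0,"wz":0},{"dx":0,"dy":0,"dz":0,"wx":0,"wy":0,"wz":0}]'; python3 to.py L .040 -.04 .1265 0
```

```text
t: 8.25
eef_pos: [0.5547, 0.0467, 0.197]
eef_rot: [3.141, -0.0, 0.055]
wrist_force: [0.5, 0.2, -1.3]
finger_gap: 0.247
grasp_force: 29.9
t: 8.75
eef_pos: [0.5863, -0.0091, 0.1965]
eef_rot: [-3.141, 0.001, 0.055]
wrist_force: [0.1, 0.1, -1.6]
finger_gap: 0.245
grasp_force: 29.9
t 8.75 pos [ 0.5863 -0.0091  0.1965] F [ 0.1  0.1 -1.6] gap 0.245 grip 29.9
now-frame d cm [ 0.17 -0.62  7.  ] after-turn d cm [ 0.17 -0.62  7.  ] rot [-0.03  0.04  0.05]
```

```bash
python3 -m inch '[{"dx":0,"dy":0,"dz":2,"wx":0,"wy":0,"wz":0},{"dx":0,"dy":0,"dz":2,"wx":0,"wy":0,"wz":0},{"dx":0,"dy":0,"dz":1.5,"wx":0,"wy":0,"wz":0},{"dx":0,"dy":0,"dz":1,"wx":0,"wy":0,"wz":0},{"dx":0,"dy":0,"dz":0.3,"wx":0,"wy":0,"wz":0},{"dx":0,"dy":0,"dz":0,"wx":0,"wy":0,"wz":0},{"dx":0,"dy":0,"dz":0,"wx":0,"wy":0,"wz":0}]'; python3 to.py L .040 .155 .1265 0
```

```text
t: 9.33
eef_pos: [0.5871, -0.0093, 0.1295]
eef_rot: [3.141, -0.001, 0.056]
wrist_force: [-0.2, -0.2, -0.7]
finger_gap: 0.249
grasp_force: 29.9
t 9.33 pos [ 0.5871 -0.0093  0.1295] F [-0.2 -0.2 -0.7] gap 0.249 grip 29.9
now-frame d cm [  0.12 -20.15   0.3 ] after-turn d cm [  0.09 -20.15   0.3 ] rot [ 0.01 -0.06  0.09]
```

```bash
python3 -m inch '[{"dx":0,"dy":0,"dz":0.2,"wx":0,"wy":0,"wz":0},{"dx":0,"dy":-0.8,"dz":0,"wx":0,"wy":0,"wz":0},{"dx":0,"dy":-1.2,"dz":0,"wx":0,"wy":0,"wz":0},{"dx":0,"dy":-1.2,"dz":0,"wx":0,"wy":0,"wz":0},{"dx":0,"dy":-1.2,"dz":0,"wx":0,"wy":0,"wz":0},{"dx":0,"dy":-1.2,"dz":0,"wx":0,"wy":0,"wz":0},{"dx":0,"dy":-1.2,"dz":0,"wx":0,"wy":0,"wz":0},{"dx":0,"dy":-1.2,"dz":0,"wx":0,"wy":0,"wz":0}]'; python3 -m inch '[{"dx":0,"dy":-1.2,"dz":0,"wx":0,"wy":0,"wz":0},{"dx":0,"dy":-1.2,"dz":0,"wx":0,"wy":0,"wz":0},{"dx":0,"dy":-1.2,"dz":0,"wx":0,"wy":0,"wz":0},{"dx":0,"dy":-1.2,"dz":0,"wx":0,"wy":0,"wz":0},{"dx":0,"dy":-1.2,"dz":0,"wx":0,"wy":0,"wz":0},{"dx":0,"dy":-1,"dz":0,"wx":0,"wy":0,"wz":0},{"dx":0,"dy":-1,"dz":0,"wx":0,"wy":0,"wz":0},{"dx":0,"dy":-1,"dz":0,"wx":0,"wy":0,"wz":0}]'; python3 -m inch '[{"dx":0,"dy":-1,"dz":0,"wx":0,"wy":0,"wz":0},{"dx":0,"dy":-1,"dz":0,"wx":0,"wy":0,"wz":0},{"dx":0,"dy":-0.8,"dz":0,"wx":0,"wy":0,"wz":0},{"dx":0,"dy":-0.5,"dz":0,"wx":0,"wy":0,"wz":0},{"dx":0,"dy":0,"dz":0,"wx":0,"wy":0,"wz":0},{"dx":0,"dy":0,"dz":0,"wx":0,"wy":0,"wz":0}]';python3 to.py L .040 .155 .1265 0
python3 - <<'E'
from h import *
i=camera("side"); cv2.imwrite("pics/side3.png",cv2.resize(i[130:360,190:470],None,fx=2.5,fy=2.5,interpolation=cv2.INTER_CUBIC))
E
```

```text
t: 10.0
eef_pos: [0.5822, 0.0718, 0.1268]
eef_rot: [3.142, -0.0, 0.056]
wrist_force: [1.0, -0.4, -1.5]
finger_gap: 0.243
grasp_force: 29.9
t: 10.67
eef_pos: [0.5772, 0.161, 0.1267]
eef_rot: [-3.142, 0.0, 0.055]
wrist_force: [-0.4, -0.0, -2.0]
finger_gap: 0.244
grasp_force: 29.9
t: 11.17
eef_pos: [0.5754, 0.1931, 0.1267]
eef_rot: [3.141, 0.0, 0.056]
wrist_force: [0.4, -0.5, -0.9]
finger_gap: 0.247
grasp_force: 29.9
t 11.17 pos [0.5754 0.1931 0.1267] F [ 0.4 -0.5 -0.9] gap 0.247 grip 29.9
now-frame d cm [0.15 0.12 0.02] after-turn d cm [0.15 0.12 0.02] rot [0.01 0.01 0.08]
```

View pics/side3.png

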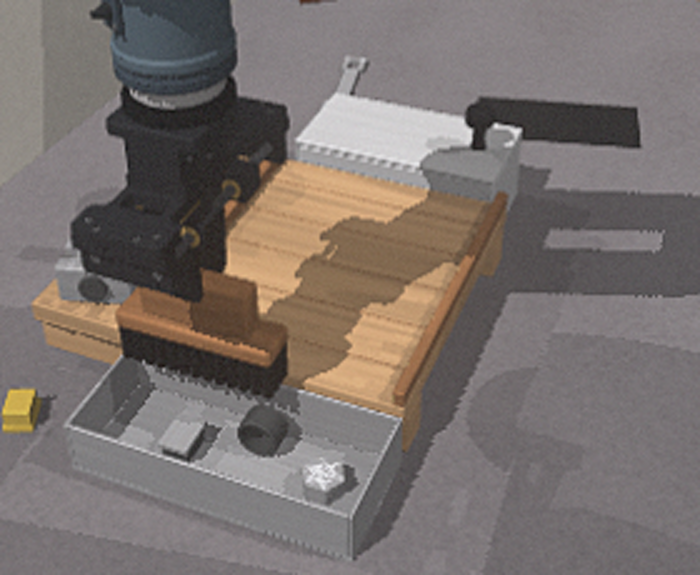

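All three scraps are in the tray: pad (183,437), tube (263,428) and nut (325,478). I lift and carry the brush home.

```bash
python3 -m inch '[{"dx":0,"dy":0,"dz":-1.5,"wx":0,"wy":0,"wz":0},{"dx":0,"dy":0,"dz":-2.5,"wx":0,"wy":0,"wz":0},{"dx":0,"dy":0,"dz":-2.5,"wx":0,"wy":0,"wz":0},{"dx":0,"dy":0,"dz":-2.5,"wx":0,"wy":0,"wz":0},{"dx":0,"dy":0,"dz":-2.5,"wx":0,"wy":0,"wz":0},{"dx":0,"dy":0,"dz":-1.5,"wx":0,"wy":0,"wz":0},{"dx":-0.5,"dy":2,"dz":0,"wx":0,"wy":0,"wz":0},{"dx":-0.8,"dy":3,"dz":0,"wx":0,"wy":0,"wz":0}]'; python3 -m inch '[{"dx":-0.8,"dy":3.5,"dz":0,"wx":0,"wy":0,"wz":0},{"dx":-0.8,"dy":3.5,"dz":0,"wx":0,"wy":0,"wz":0},{"dx":-0.8,"dy":3.5,"dz":0,"wx":0,"wy":0,"wz":0},{"dx":-0.8,"dy":3.5,"dz":0,"wx":0,"wy":0,"wz":0},{"dx":-0.8,"dy":3.5,"dz":0,"wx":0,"wy":0,"wz":0},{"dx":-0.8,"dy":3.5,"dz":0,"wx":0,"wy":0,"wz":0},{"dx":-0.8,"dy":3.5,"dz":0,"wx":0,"wy":0,"wz":0},{"dx":-0.8,"dy":3.5,"dz":0,"wx":0,"wy":0,"wz":0}]'; python3 to.py .4636 -.3607 .25 .24
```

```text
t: 11.88
eef_pos: [0.5661, 0.143, 0.2585]
eef_rot: [-3.141, -0.004, 0.058]
wrist_force: [-0.1, -0.5, -1.2]
finger_gap: 0.244
grasp_force: 29.9
t: 12.55
eef_pos: [0.5159, -0.143, 0.2569]
eef_rot: [3.141, -0.0, 0.054]
wrist_force: [0.8, 0.1, -1.1]
finger_gap: 0.247
grasp_force: 29.9
t 12.55 pos [ 0.5159 -0.143   0.2569] F [ 0.8  0.1 -1.1] gap 0.247 grip 29.9
now-frame d cm [-6.41 21.45  0.7 ] after-turn d cm [-10.26  19.9    0.69] rot [  0.02  -0.02 -10.64]
```

```bash
python3 -m inch '[{"dx":-1,"dy":3.5,"dz":0,"wx":0,"wy":0,"wz":0},{"dx":-1,"dy":3.5,"dz":0,"wx":0,"wy":0,"wz":0},{"dx":-1,"dy":3.5,"dz":0,"wx":0,"wy":0,"wz":0},{"dx":-1,"dy":3.5,"dz":0,"wx":0,"wy":0,"wz":0},{"dx":-1,"dy":3,"dz":0,"wx":0,"wy":0,"wz":0},{"dx":-0.8,"dy":2.5,"dz":0,"wx":0,"wy":0,"wz":0},{"dx":-0.5,"dy":1.5,"dz":0,"wx":0,"wy":0,"wz":-5.3},{"dx":0,"dy":0,"dz":0,"wx":0,"wy":0,"wz":-5.3}]'; python3 -m inch '[{"dx":0,"dy":0,"dz":0,"wx":0,"wy":0,"wz":0},{"dx":0,"dy":0,"dz":0,"wx":0,"wy":0,"wz":0}]'; python3 to.py .4636 -.3607 .0737 .24
```

```text
t: 13.22
eef_pos: [0.4636, -0.358, 0.2565]
eef_rot: [3.14, 0.001, 0.24]
wrist_force: [-0.6, 0.2, -1.4]
finger_gap: 0.244
grasp_force: 29.9
t: 13.38
eef_pos: [0.465, -0.3543, 0.2566]
eef_rot: [-3.141, 0.0, 0.236]
wrist_force: [-0.4, -0.2, -1.1]
finger_gap: 0.243
grasp_force: 29.9
t 13.38 pos [ 0.465  -0.3543  0.2566] F [-0.4 -0.2 -1.1] gap 0.243 grip 29.9
now-frame d cm [-0.28  0.6  18.29] after-turn d cm [-0.29  0.59 18.29] rot [-0.02  0.01 -0.21]
```

```bash
python3 -m inch '[{"dx":-0.1,"dy":0.3,"dz":3,"wx":0,"wy":0,"wz":0},{"dx":-0.1,"dy":0.2,"dz":3,"wx":0,"wy":0,"wz":0},{"dx":0,"dy":0,"dz":3,"wx":0,"wy":0,"wz":0},{"dx":0,"dy":0,"dz":3,"wx":0,"wy":0,"wz":0},{"dx":0,"dy":0,"dz":2.5,"wx":0,"wy":0,"wz":0},{"dx":0,"dy":0,"dz":1.5,"wx":0,"wy":0,"wz":0},{"dx":0,"dy":0,"dz":1,"wx":0,"wy":0,"wz":0},{"dx":0,"dy":0,"dz":0.5,"wx":0,"wy":0,"wz":0}]'; python3 -m inch '[{"dx":0,"dy":0,"dz":0,"wx":0,"wy":0,"wz":0},{"dx":0,"dy":0,"dz":0,"wx":0,"wy":0,"wz":0},{"dx":0,"dy":0,"dz":0,"wx":0,"wy":0,"wz":0}]'; python3 to.py .4636 -.3607 .0737 .24
```

```text
t: 14.05
eef_pos: [0.4644, -0.3582, 0.0803]
eef_rot: [-3.14, 0.001, 0.239]
wrist_force: [0.1, -0.3, -1.9]
finger_gap: 0.243
grasp_force: 29.9
t: 14.3
eef_pos: [0.4656, -0.36, 0.0833]
eef_rot: [3.139, -0.001, 0.24]
wrist_force: [0.5, 1.0, -1.7]
finger_gap: 0.244
grasp_force: 29.9
t 14.3 pos [ 0.4656 -0.36    0.0833] F [ 0.5  1.  -1.7] gap 0.244 grip 29.9
now-frame d cm [-0.21  0.02  0.96] after-turn d cm [-0.21  0.02  0.96] rot [ 0.13 -0.07  0.  ]
```

```bash
python3 -m inch '[{"dx":-0.1,"dy":0,"dz":0.3,"wx":0,"wy":0,"wz":0},{"dx":0,"dy":0,"dz":0.3,"wx":0,"wy":0,"wz":0},{"dx":0,"dy":0,"dz":0.2,"wx":0,"wy":0,"wz":0},{"dx":0,"dy":0,"dz":0.1,"wx":0,"wy":0,"wz":0},{"dx":0,"dy":0,"dz":0,"wx":0,"wy":0,"wz":0},{"dx":0,"dy":0,"dz":0,"wx":0,"wy":0,"wz":0},{"dx":0,"dy":0,"dz":0,"wx":0,"wy":0,"wz":0}]'; python3 to.py .4636 -.3607 .0737 .24
```

```text
t: 14.88
eef_pos: [0.4639, -0.3598, 0.0736]
eef_rot: [3.141, -0.0, 0.24]
wrist_force: [-2.0, 1.3, 4.6]
finger_gap: 0.244
grasp_force: 30.0
t 14.88 pos [ 0.4639 -0.3598  0.0736] F [-2.   1.3  4.6] gap 0.244 grip 30.0
now-frame d cm [-0.05  0.08 -0.01] after-turn d cm [-0.05  0.08 -0.01] rot [ 0.04 -0.01  0.01]
```

The contact force of 4.6 N upward, at the expected height, says the brush is seated. I release and retreat upward.

```bash
for k in 1; do python3 -m inch '[{"dx":0,"dy":0,"dz":0,"wx":0,"wy":0,"wz":0},{"dx":0,"dy":0,"dz":0,"wx":0,"wy":0,"wz":0},{"dx":0,"dy":0,"dz":0,"wx":0,"wy":0,"wz":0},{"dx":0,"dy":0,"dz":0,"wx":0,"wy":0,"wz":0},{"dx":0,"dy":0,"dz":0,"wx":0,"wy":0,"wz":0},{"dx":0,"dy":0,"dz":0,"wx":0,"wy":0,"wz":0},{"dx":0,"dy":0,"dz":0,"wx":0,"wy":0,"wz":0},{"dx":0,"dy":0,"dz":0,"wx":0,"wy":0,"wz":0}]' 0; done; python3 -m inch '[{"dx":0,"dy":0,"dz":0,"wx":0,"wy":0,"wz":0},{"dx":0,"dy":0,"dz":0,"wx":0,"wy":0,"wz":0},{"dx":0,"dy":0,"dz":0,"wx":0,"wy":0,"wz":0},{"dx":0,"dy":0,"dz":0,"wx":0,"wy":0,"wz":0}]' 0
python3 -m inch '[{"dx":0,"dy":0,"dz":-1,"wx":0,"wy":0,"wz":0},{"dx":0,"dy":0,"dz":-2.5,"wx":0,"wy":0,"wz":0},{"dx":0,"dy":0,"dz":-2.5,"wx":0,"wy":0,"wz":0},{"dx":0,"dy":0,"dz":-2.5,"wx":0,"wy":0,"wz":0},{"dx":0,"dy":0,"dz":-2.5,"wx":0,"wy":0,"wz":0},{"dx":-2.5,"dy":2,"dz":0,"wx":0,"wy":0,"wz":0},{"dx":-3,"dy":2,"dz":0,"wx":0,"wy":0,"wz":0},{"dx":-3,"dy":2,"dz":0,"wx":0,"wy":0,"wz":0}]'; python3 -m inch '[{"dx":-3,"dy":2,"dz":0,"wx":0,"wy":0,"wz":0},{"dx":-3,"dy":2,"dz":0,"wx":0,"wy":0,"wz":0},{"dx":-2,"dy":1,"dz":0,"wx":0,"wy":0,"wz":0},{"dx":0,"dy":0,"dz":0,"wx":0,"wy":0,"wz":0},{"dx":0,"dy":0,"dz":0,"wx":0,"wy":0,"wz":0}]'
python3 - <<'E'
from h import *
a=camera("top");b=camera("side")
cv2.imwrite("pics/end.png",np.vstack([cv2.resize(a[140:310,170:460],(500,293)),cv2.resize(b[110:360,190:480],(345,297))[:,:345].copy() if 0 else cv2.copyMakeBorder(cv2.resize(b[110:360,190:480],(345,297)),0,0,0,155,cv2.BORDER_CONSTANT)]))
E
```

```text
t: 15.55
eef_pos: [0.4637, -0.3595, 0.0726]
eef_rot: [-3.141, 0.0, 0.24]
wrist_force: [-0.1, 0.2, -0.6]
finger_gap: 0.821
grasp_force: 0.0
t: 15.88
eef_pos: [0.4638, -0.3595, 0.0727]
eef_rot: [-3.142, 0.0, 0.24]
wrist_force: [-0.8, -0.3, -0.6]
finger_gap: 0.996
grasp_force: 0.0
t: 16.55
eef_pos: [0.3955, -0.4388, 0.1846]
eef_rot: [3.139, -0.001, 0.243]
wrist_force: [1.3, -1.2, -0.8]
finger_gap: 1.001
grasp_force: 0.0
t: 16.97
eef_pos: [0.3288, -0.5064, 0.1833]
eef_rot: [3.141, -0.0, 0.238]
wrist_force: [0.1, 0.7, -0.1]
finger_gap: 1.0
grasp_force: 0.0
```

View pics/end.png

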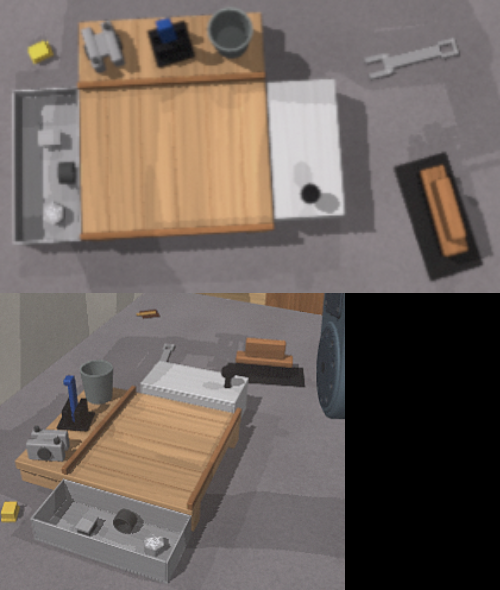

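The end picture shows the brush upright in the middle of its mat (445,210). The three scraps are in the tray at (50,137), (66,172) and (53,213), and the bystanders are unmoved. I hand in.

```bash
python3 - <<'E'
from h import *
print(px2w("top",[(170+448/1.724,140+208/1.724)],.09)); print(hand_in())
E
```

```text
[[ 0.46698291 -0.35703354  0.09      ]]
the job is handed in; nothing more can be done
None
```

The job is handed in, with no verdict returned: in the last pictures all three scraps lie in the tray, the brush stands released on its mat (centre measured about 5 mm off the mat's), and the caliper, cup, lever holder and spanner look unmoved.

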